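# Fetch the jig cover from between the parts boxes

## Task

On this phone-repair bench a red jig cover sits in the white tray, hemmed in by two lidded parts boxes. Take both boxes, upright, out of the tray and set them on the black side pad; then take out the cover and fit it fully home on the one base that mates with it, so that its two holes drop over the pins and it lies flat on the base. Finally put each box back in the tray on the same outlined seat it came from, square with the tray, and do not knock over the little bottle.

Things in the scene. Friction and masses are not known exactly. Their poses are not given: they have to be found in the camera images.
- yellow_box: Loose clear parts box with a YELLOW lid, about 160 g. Body 84 (x) x 44 (y) mm, 40 tall; lid 86 x 46 mm up to height 50; on it a central grip ridge 46 (x) x 22 (y) mm, from height 50 to 76 mm. Origin: centre of its underside, z up. Starts upright on one of the tray's two outlined seats, x nearly along the tray's x.
- green_box: Loose parts box exactly like the yellow one but with a GREEN lid; starts on the other outlined seat of the tray. Origin at the centre of its underside.
- jig_cover: Loose RED plate, upper half of a two-part jig, about 200 g: 92 (x) x 48 (y) x 18 (z) mm, small dark square on top. Two 16 mm through holes at (x, y) = (+30, +11) and (-30, -11) mm. Origin: centre of its underside. Starts mid-tray, the boxes 6 mm from its long sides (no room for fingers). Grip it across its 48 mm width. Half a turn about z makes no difference.
- red_base: RED jig base, the cover's own lower half, fixed: slab 110 (x) x 64 (y) x 14 (z) mm; on top two brass pins at (x, y) = (+30, +11) and (-30, -11) mm, 9 mm in diameter, 14 mm high, the upper 8 mm tapering to 4 mm. Origin: centre of its underside. With the cover home, centres coincide, x axes are parallel (either way round), the cover's underside 14 mm above this origin.
- grey_base: GREY jig base of another jig, fixed: same slab, but its pins are mirrored, at (+30, -11) and (-30, +11) mm, so the red cover cannot lie flat and square on it. Not to be used. Origin at the centre of its underside.
- tray: White tray, fixed: outside 126 (x) x 190 (y) mm, 5 mm walls 12 mm high, inner floor 4 mm above the origin. Origin: centre of its underside. Two dark outlined seats on the floor, centred at y = +53 and -53 mm in the tray's frame, each 94 (x) x 54 (y) mm; the cover starts at the tray's centre.
- side_pad: Black rubber side pad with a grey border line, fixed and empty at the start: 135 (x) x 225 (y) x 3 (z) mm. Origin at the centre of its underside. Both boxes fit on it side by side, as at y = +53 and -53 mm in its frame.
- bottle: Small clear dropper bottle with a pink top, loose, standing: 42 mm in diameter, 115 mm tall. Origin at the centre of its underside. Must stay standing.
There are look-alikes about, which are no part of the job. Leave any blue or brown look-alike of the yellow_box alone.

How it is judged:
By the outcome, as a careful person would: the job done as asked, in the order asked, and still so for the second after the job is handed in, with the robot touching nothing.
It also fails if it takes over 115 s, if anything falls off the work surface, if the arm or the gripper's body presses on something with over 40 N, if the wrist force passes 120 N, or if a joint passes its speed limit or range.

## Robot

A 6-joint arm with a two-finger parallel gripper is mounted at the origin on the work surface. World frame = base frame: x ahead of the robot, y to its left, z up, the work surface at z = 0. Lengths are in m, angles in rad, forces in N, time in s.
With the tool pointing down it reaches from about 0.3 to 0.85 m from the base axis. Payload 4.2 kg.
Tool frame: the origin (TCP) lies on the centre line of the jaws, within the pads' length; the fingertips stand ahead of it and the grasp point (between the pads) lies 8 mm behind it (arm.tip_extent is the z of the fingertips in the tool frame, in m); z points along the fingers, y is the line along which they close (so a half turn about z gives the same grasp; the last joint's range is limited). The gripper opens to 91 mm and grips with 3 to 60 N. Pads are 32 mm wide; open, the fingers measure 118 mm over their backs; the gripper's body (76 mm by 178 mm) begins 60 mm behind the grasp point.
Start: joints at [-1.24, 0.32, 1.565, -0, 1.257, -0.02], TCP at [0.198, -0.54, 0.225] pointing down, gripper open.
Joint ranges: [-3.11, 3.11], [-0.84, 2.01], [0.21, 2.61], [-1.34, 4.49], [0.05, 2.63], [-2.56, 2.56]. Speed limits (rad/s): [2.57, 2.57, 3.14, 3.14, 3.14, 3.14].

## Interface

Orientations are given as a rotation vector (axis times angle).
In Python, from rig import state, vision, arm gives the robot as it stands.
- The arm moves only by the shell command python3 -m crank 'ROWS' [FORCE]. ROWS is JSON, a list of rows, each an object of numbers: "ax", "ay", "az": the turn, a rotation vector about the tool's x, y, z in rad; "x", "y", "z": the shift along the tool's x, y, z in cm; "grip": the opening, from 0 (shut) to 1 (fully open). In form: [{"ax": .., "ay": .., "az": .., "x": .., "y": .., "z": .., "grip": ..}, ...]. A call has 1 to 5 rows; each row shifts and turns the commanded pose from where the row before left it, along the tool's axes as they then stand; what a row does not reach is not made up. A row lasts 1/12 s, in which the tool goes at most 41.7 mm and 7.16 degrees, less where a joint would pass 70% of its speed; a pose out of reach is approached as far as the arm can. A call is refused whole if a number of a shift passes 4.17 or a number of a turn 0.125, either way. A call with a gripper value outside its range is refused whole. The fingers move at their own pace and stop on an object; FORCE is the grip in N (left out, the last holds). Time passes only in rows, so rows that do not move let the fingers close. It gives the time, the measured TCP pose, the force, the opening and the grip force at its end, in the units of the state.
- state(): the state, without advancing time (a new reading comes with each control period).
- vision.camera(name): name is "scene" or "top" or "wrist"; returns a dict with "frame" (480x640x3 uint8, blue, green, red), "fx", "fy", "cx", "cy" (pixels), "origin" and "orientation" of the camera in the world. Camera axes: x right, y down, z forward; pixel columns grow to the right and rows downward; lengths in m; the calibration is good to about 2 mm. A picture is of the moment at which its call begins. There is no depth.
- arm.finish_job(): hands the job in; it is judged then, once.
The state is a dict: "time_s": time; "qpos": joint angles; "joint_vel": joint speeds; "effort": joint torques, N m; "position": TCP position; "eef_rot": TCP orientation; "force": force on the tool from outside, world axes, zero at the start; "wrist_torque": the same for the moment, N m; "finger_gap": finger opening in m; "finger_force": force on a finger pad.
Only numpy, scipy, OpenCV 4.12 (cv2) and the standard library are available. Lean on these libraries where they do the work, as an engineer would, in place of code of your own. Each camera call takes 0.05 s, during which the arm holds its last target. There are 200 camera calls.

## Working session

There is one attempt and no reset: what is moved stays moved. The work goes in short steps, Python scripts to look and compute and a shell command to move; the robot and the scene stay as the last step left them, time stands still between calls to the robot, and variables do not carry over. Pictures are saved under pics/ and viewed, at most 14 in all, crops included, and the job is handed in when it is done.

```bash
ls; mkdir -p pics
python3 - <<'E'
from rig import state, vision, arm
import cv2,numpy as np
s=state();print({k:np.round(v,3).tolist() for k,v in s.items()}, arm.tip_extent)
for n in("top","scene"):
    c=vision.camera(n);cv2.imwrite(f"pics/{n}0.png",c["frame"])
    print({k:np.round(v,4).tolist() for k,v in c.items() if k!="frame"})
E
```

```text
pics
{'time_s': 0.0, 'qpos': [-1.24, 0.32, 1.566, 0.0, 1.257, -0.02], 'joint_vel': [0.001, -0.002, 0.002, -0.0, 0.001, 0.0], 'effort': [0.0, -41.246, -23.197, 0.073, 0.046, -0.0], 'position': [0.197, -0.54, 0.224], 'eef_rot': [-3.092, -0.548, 0.0], 'force': [-0.041, 0.421, 0.693], 'wrist_torque': [-0.039, 0.029, 0.021], 'finger_force': 0.0, 'finger_gap': 0.091} 0.011
{'fx': 600.0681, 'fy': 600.0681, 'cx': 314.9837, 'cy': 232.177, 'origin': [0.2024, -0.1203, 1.5989], 'orientation': [-2.1228, 2.1331, -0.1892]}
{'fx': 534.7687, 'fy': 534.7687, 'cx': 316.2589, 'cy': 236.4049, 'origin': [1.0513, -0.3291, 1.0764], 'orientation': [-2.1902, -1.5232, 0.4007]}
```

View pics/top0.png

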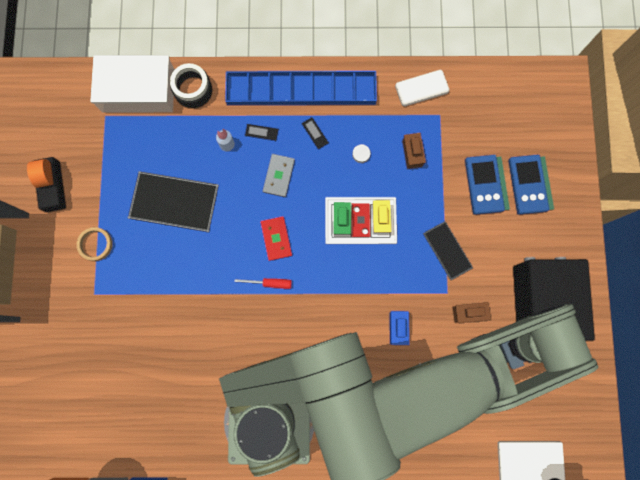

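View pics/scene0.png

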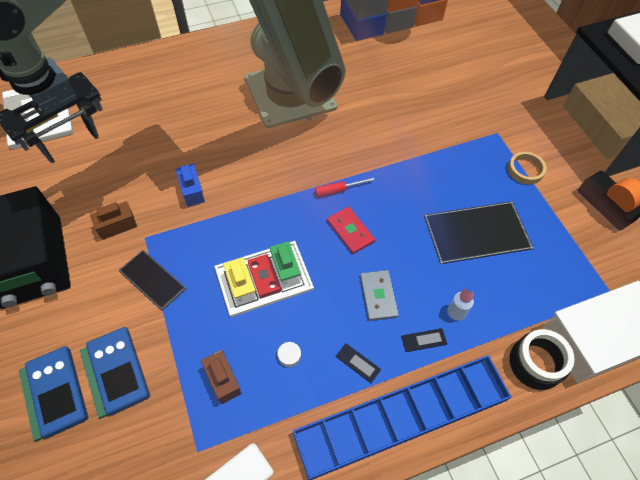

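The top view has world +x up and +y left. The tray is at (361,220), with green on its left (+y) and yellow on its right. The pad is at (173,201), the red base at (276,238), the grey base at (279,175) and the bottle at (225,140). The blue and brown boxes are look-alikes.

```bash
cat > h.py <<'E'
from rig import state, vision, arm
import cv2, numpy as np
from scipy.spatial.transform import Rotation as R
def cast(c,uv,z):
    uv=np.atleast_2d(np.asarray(uv,float))
    d=np.c_[(uv[:,0]-c["cx"])/c["fx"],(uv[:,1]-c["cy"])/c["fy"],np.ones(len(uv))]
    d=R.from_rotvec(c["orientation"]).apply(d); o=np.array(c["origin"])
    return o+d*((z-o[2])/d[:,2])[:,None]
def proj(c,p):
    q=R.from_rotvec(c["orientation"]).inv().apply(np.atleast_2d(p)-c["origin"])
    return np.c_[q[:,0]/q[:,2]*c["fx"]+c["cx"],q[:,1]/q[:,2]*c["fy"]+c["cy"]]
def rect(c,mask,z,roi=None):
    """largest blob -> world centre xy, long axis yaw(deg, -90..90), dims"""
    m=mask.astype(np.uint8)*255
    if roi is not None:
        k=np.zeros_like(m);x0,y0,x1,y1=roi;k[y0:y1,x0:x1]=1;m*=k
    cs,_=cv2.findContours(m,cv2.RETR_EXTERNAL,cv2.CHAIN_APPROX_NONE)
    k=max(cs,key=cv2.contourArea).reshape(-1,2)
    w=cast(c,k,z)[:,:2]
    (cx,cy),(a,b),t=cv2.minAreaRect((w*1000).astype(np.float32))
    if a<b:a,b,t=b,a,t+90
    t=(t+90)%180-90
    return np.round([cx,cy,t,a,b],1), k.mean(0).round(1)
def hsv(c): return cv2.cvtColor(c["frame"],cv2.COLOR_BGR2HSV)
def yaw(): # direction of tool x in world, deg
    s=state();x=R.from_rotvec(s["eef_rot"]).as_matrix();return np.degrees(np.arctan2(x[1,0],x[0,0])),np.degrees(np.arccos(-x[2,2]))
def go(x,y,z,yw=None):
    """print tool-frame cm shift and az needed (tool down); shift given for AFTER the turn and before it"""
    s=state();y0,tilt=yaw();p=np.array(s["position"])
    d=(np.array([x,y,z])-p)*100
    yw=y0 if yw is None else yw
    dt=(yw-y0+90)%180-90
    for nm,a in(("pre-turn axes",y0),("post-turn axes",y0+dt)):
        a=np.radians(a);ex=np.array([np.cos(a),np.sin(a)]);ey=np.array([np.sin(a),-np.cos(a)])
        print(nm,"x %.2f y %.2f z %.2f cm"%(d[:2]@ex,d[:2]@ey,-d[2]),"az %.4f rad"%-np.radians(dt))
E
python3 - <<'E'
from h import *
for n,rois in(("top",dict(tray=(315,190,405,250),red=(255,210,300,265),grey=(255,148,300,200),pad=(120,165,225,240),green=(330,195,356,240),yel=(370,195,398,240))),
  ("scene",dict(tray=(205,235,322,320),red=(318,200,382,258),grey=(352,262,405,325),pad=(415,195,540,270),green=(265,235,300,285),yel=(220,250,260,300)))):
    c=vision.camera(n);h=hsv(c);H,S,V=cv2.split(h)
    blue=(H>100)&(H<130)&(S>120)
    print(n,"tray",rect(c,~blue,.008,rois["tray"]))
    print("red",rect(c,((H<10)|(H>170))&(S>120),.014,rois["red"]))
    print("grey",rect(c,~blue,.014,rois["grey"]))
    print("pad",rect(c,~blue,.003,rois["pad"]))
    print("green",rect(c,(H>45)&(H<80)&(S>100),.05,rois["green"]))
    print("yel",rect(c,(H>20)&(H<35)&(S>100),.05,rois["yel"]))
    r=rois["tray"]
    print("cover",rect(c,((H<10)|(H>170))&(S>120),.022,r))
s=vision.camera("wrist");print({k:np.round(v,3).tolist() for k,v in s.items() if k!="frame"})
E
```

```text
top tray (array([ 521.9, -243.8,   89.7,  193.5,  126.8]), array([360.3, 220.1]))
red (array([472.4, -14.9,  12.3, 108.6,  62.3]), array([275.8, 237.9]))
grey (array([647.6, -20.6, -13.1, 112.5,  66.5]), array([278.3, 175. ]))
pad (array([578.2, 267.4,  80. , 226.7, 134.6]), array([173. , 201.2]))
green (array([ 518.8, -191.3,   -0.6,   80.8,   42.2]), array([341.8, 218.2]))
yel (array([ 523.7, -295.5,   -1.3,   86.7,   44.9]), array([381.5, 216. ]))
cover (array([ 518.9, -242.2,   -0.9,   87.9,   45.8]), array([360.4, 220.2]))
scene tray (array([ 521. , -241.6,   89.8,  193.6,  136.1]), array([262.7, 278. ]))
red (array([476.4, -13.5,  12.5, 108.5,  62.4]), array([350.4, 228.9]))
grey (array([652.1, -20.2, -13.1, 113.2,  65.4]), array([378.5, 295.1]))
pad (array([579.4, 268. ,  80. , 224.6, 134.7]), array([477. , 232.1]))
green (array([ 520.9, -189.2,   -1.9,   85.3,   44.9]), array([284.7, 260.3]))
yel (array([ 526.2, -293.9,    1.1,   86.4,   46.3]), array([238.9, 277.4]))
cover (array([ 5.252e+02, -2.407e+02, -2.000e-01,  9.580e+01,  4.790e+01]), array([263.4, 275.3]))
{'fx': 371.599, 'fy': 371.599, 'cx': 323.31, 'cy': 240.086, 'origin': [0.27, -0.513, 0.384], 'orientation': [2.382, -1.667, -0.234]}
```

Run:
```python
from h import *
go(.522,-.242,.25,-0.3)
c=vision.camera("top");h=hsv(c);print(cast(c,[[225,145]],.03))
```

```text
pre-turn axes x 40.70 y -16.81 z -2.54 cm az 0.3561 rad
post-turn axes x 32.29 y -29.95 z -2.54 cm az 0.3561 rad
[[0.72753442 0.12440269 0.03      ]]
```

```bash
python3 -m crank '[{"az":0.119,"z":-1.3},{"az":0.119,"z":-1.2},{"az":0.118},{"x":2.69,"y":-2.5},{"x":2.69,"y":-2.5}]'
python3 -m crank '[{"x":2.69,"y":-2.5},{"x":2.69,"y":-2.5},{"x":2.69,"y":-2.5},{"x":2.69,"y":-2.5},{"x":2.69,"y":-2.5}]'
python3 -m crank '[{"x":2.69,"y":-2.5},{"x":2.69,"y":-2.5},{"x":2.69,"y":-2.5},{"x":2.69,"y":-2.5},{"x":2.69,"y":-2.5}]'
python3 -m crank '[{},{}]'
python3 - <<'E'
from h import *
print(state()["position"],yaw())
c=vision.camera("wrist");cv2.imwrite("pics/w1.png",c["frame"]);print(c["origin"],c["orientation"])
np.save("w1.npy",c["frame"])
go(.522,-.242,.25,-.3)
E
```

```text
[ 0.19753556 -0.5398925   0.22470099] (np.float64(20.097425319855965), np.float64(0.025927530222330936))
[ 0.27030725 -0.51350234  0.384146  ] [ 2.38145172 -1.66705074 -0.23300859]
pre-turn axes x 40.70 y -16.82 z -2.52 cm az 0.3561 rad
post-turn axes x 32.29 y -29.96 z -2.52 cm az 0.3561 radinvalid input
invalid input
invalid input
invalid input
```

View pics/w1.png

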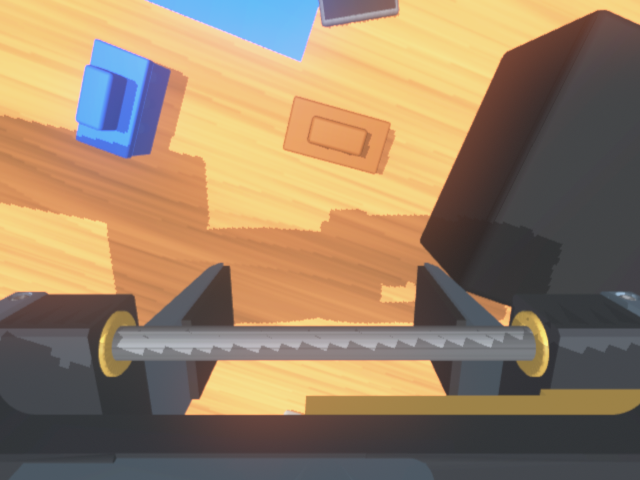

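The rows were refused, most likely because every key is required, so I'll give them in full.

```bash
python3 -m crank '[{"ax":0,"ay":0,"az":0.119,"x":0,"y":0,"z":-1.3,"grip":1},{"ax":0,"ay":0,"az":0.119,"x":0,"y":0,"z":-1.2,"grip":1},{"ax":0,"ay":0,"az":0.118,"x":0,"y":0,"z":0,"grip":1},{"ax":0,"ay":0,"az":0,"x":2.69,"y":-2.5,"z":0,"grip":1},{"ax":0,"ay":0,"az":0,"x":2.69,"y":-2.5,"z":0,"grip":1}]'
python3 -m crank '[{"ax":0,"ay":0,"az":0,"x":2.69,"y":-2.5,"z":0,"grip":1},{"ax":0,"ay":0,"az":0,"x":2.69,"y":-2.5,"z":0,"grip":1},{"ax":0,"ay":0,"az":0,"x":2.69,"y":-2.5,"z":0,"grip":1},{"ax":0,"ay":0,"az":0,"x":2.69,"y":-2.5,"z":0,"grip":1},{"ax":0,"ay":0,"az":0,"x":2.69,"y":-2.5,"z":0,"grip":1}]'
python3 -m crank '[{"ax":0,"ay":0,"az":0,"x":2,"y":-2.5,"z":0,"grip":1},{"ax":0,"ay":0,"az":0,"x":2,"y":-2.5,"z":0,"grip":1},{"ax":0,"ay":0,"az":0,"x":0,"y":-2.5,"z":0,"grip":1},{"ax":0,"ay":0,"az":0,"x":0,"y":-2.5,"z":0,"grip":1},{"ax":0,"ay":0,"az":0,"x":0,"y":-2.5,"z":0,"grip":1}]'
python3 - <<'E'
from h import *
print(state()["position"],yaw(),state()["time_s"])
c=vision.camera("wrist");cv2.imwrite("pics/w2.png",c["frame"]);print(c["origin"],c["orientation"])
np.save("w1.npy",c,allow_pickle=True)
E
```

```text
time_s: 0.77
position: [0.2513, -0.4906, 0.2499]
eef_rot: [3.141, -0.014, 0.0]
force: [-0.4, 0.0, -0.1]
finger_gap: 0.0912
finger_force: 0.0
time_s: 1.18
position: [0.3878, -0.3646, 0.2501]
eef_rot: [3.141, -0.008, 0.0]
force: [0.4, -0.0, -0.1]
finger_gap: 0.0914
finger_force: 0.0
time_s: 1.6
position: [0.4276, -0.2398, 0.2498]
eef_rot: [-3.141, 0.007, 0.0]
force: [0.0, 0.2, 0.7]
finger_gap: 0.0911
finger_force: 0.0
[ 0.42762756 -0.23980119  0.24975749] (np.float64(-0.26800720769586694), np.float64(0.017495224041483064)) 1.6
[ 0.50510813 -0.24026064  0.40922096] [ 2.06762316 -2.08044613 -0.29037912]
```

View pics/w2.png

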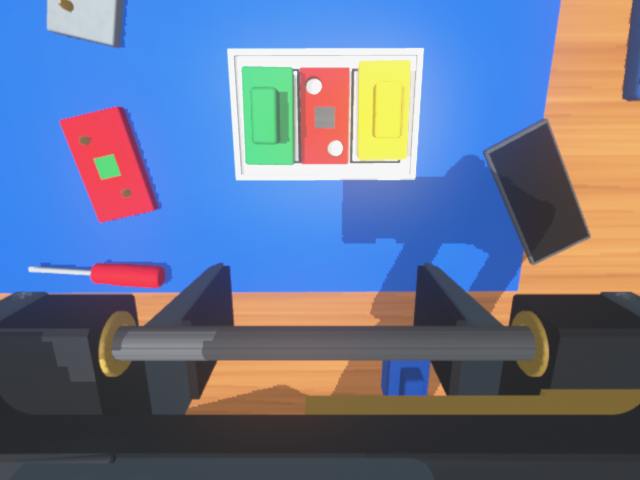

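The wrist view shows the tray at (325,115), with the green lid at (268,115), the cover at (324,115) and the yellow lid at (384,110). The red base is at (108,165), with its pins at (85,141) and (126,193).

Run:
```python
from h import *
c=np.load("w1.npy",allow_pickle=True).item();H,S,V=cv2.split(hsv(c));h_=H.astype(int)
r=(225,45,430,185);red=((H<8)|(H>172))&(S>150)
blue=(H>95)&(H<130)&(S>120)
print("tray top",rect(c,~blue,.012,r))
print("green",rect(c,(H>45)&(H<80)&(S>100),.054,r));print("yel",rect(c,(H>20)&(H<35)&(S>100),.054,r))
print("cover",rect(c,red,.022,r));print("redbase",rect(c,red,.014,(50,100,165,230)))
pins=cast(c,[[85,141],[126,193]],.022);print(pins.mean(0),pins)
print(cast(c,[[264,115],[388,110]],.08))
```

```text
tray top (array([ 521.7, -242. ,   89.6,  192.1,  128.2]), array([325.4, 112.1]))
green (array([ 520.8, -189.5,   -1.7,   83.8,   44.2]), array([268. , 114.8]))
yel (array([ 5.248e+02, -2.939e+02,  5.000e-01,  8.440e+01,  4.560e+01]), array([383., 109.]))
cover (array([ 522.5, -243. ,   -1.1,   72.3,   42.1]), array([328.4, 117. ]))
redbase (array([474.6, -14.4,  12.4, 107.5,  62.5]), array([107.2, 163.8]))
[ 0.4740293 -0.0165223  0.022    ] [[ 5.00416522e-01  1.60918258e-04  2.20000000e-02]
 [ 4.47642076e-01 -3.32055130e-02  2.20000000e-02]]
[[ 0.52127432 -0.19024465  0.08      ]
 [ 0.52458981 -0.29431647  0.08      ]]
```

```bash
python3 -m crank '[{"ax":0,"ay":0,"az":-0.014,"x":3.25,"y":1.8,"z":0.7,"grip":1},{"ax":0,"ay":0,"az":0,"x":3.25,"y":1.8,"z":0.8,"grip":0.8},{"ax":0,"ay":0,"az":0,"x":3.24,"y":1.82,"z":0.8,"grip":0.8},{"ax":0,"ay":0,"az":0,"x":0,"y":0,"z":4,"grip":0.8},{"ax":0,"ay":0,"az":0,"x":0,"y":0,"z":4,"grip":0.8}]' 20
python3 -m crank '[{"ax":0,"ay":0,"az":0,"x":0,"y":0,"z":3,"grip":0.8},{"ax":0,"ay":0,"az":0,"x":0,"y":0,"z":2.5,"grip":0.8},{"ax":0,"ay":0,"az":0,"x":0,"y":0,"z":1.5,"grip":0.8},{"ax":0,"ay":0,"az":0,"x":0,"y":0,"z":1,"grip":0.8},{"ax":0,"ay":0,"az":0,"x":0,"y":0,"z":0,"grip":0.7}]'
python3 -c "
from h import *
go(.525,-.294,.067,.5)"
```

```text
time_s: 2.07
position: [0.5283, -0.2969, 0.1473]
eef_rot: [3.138, 0.014, 0.009]
force: [-0.2, -0.0, -1.5]
finger_gap: 0.0731
finger_force: 0.0
time_s: 2.48
position: [0.5239, -0.2945, 0.0647]
eef_rot: [-3.139, -0.014, 0.006]
force: [-0.9, 0.1, 0.0]
finger_gap: 0.0691
finger_force: 0.0
pre-turn axes x 0.11 y -0.05 z -0.23 cm az -0.0000 rad
post-turn axes x 0.11 y -0.05 z -0.23 cm az -0.0000 rad
```

```bash
python3 -m crank '[{"ax":0,"ay":0,"az":0,"x":0.1,"y":0,"z":-0.2,"grip":0.4},{"ax":0,"ay":0,"az":0,"x":0,"y":0,"z":0,"grip":0.3},{"ax":0,"ay":0,"az":0,"x":0,"y":0,"z":0,"grip":0.15},{"ax":0,"ay":0,"az":0,"x":0,"y":0,"z":0,"grip":0},{"ax":0,"ay":0,"az":0,"x":0,"y":0,"z":0,"grip":0}]' 25
python3 -m crank '[{"ax":0,"ay":0,"az":0,"x":0,"y":0,"z":0,"grip":0},{"ax":0,"ay":0,"az":0,"x":0,"y":0,"z":0,"grip":0},{"ax":0,"ay":0,"az":0,"x":0,"y":0,"z":0,"grip":0},{"ax":0,"ay":0,"az":0,"x":0,"y":0,"z":0,"grip":0}]'
```

```text
time_s: 2.9
position: [0.5265, -0.2952, 0.0699]
eef_rot: [3.141, 0.014, 0.002]
force: [0.2, 0.7, 0.1]
finger_gap: 0.0359
finger_force: 0.0
time_s: 3.23
position: [0.5262, -0.295, 0.0692]
eef_rot: [3.141, 0.014, 0.0]
force: [0.0, 0.6, 1.6]
finger_gap: 0.0221
finger_force: 25.0
```

```bash
python3 -m crank '[{"ax":0,"ay":0,"az":0,"x":0,"y":0,"z":-2,"grip":0},{"ax":0,"ay":0,"az":0,"x":0,"y":0,"z":-3.5,"grip":0},{"ax":0,"ay":0,"az":0,"x":0,"y":0,"z":-3.5,"grip":0},{"ax":0,"ay":0,"az":0,"x":0,"y":0,"z":-3.5,"grip":0},{"ax":0,"ay":0,"az":0,"x":0,"y":0,"z":-2.5,"grip":0}]' 30
python3 -m crank '[{"ax":0,"ay":0,"az":0.0915,"x":0,"y":0,"z":0,"grip":0},{"ax":0,"ay":0,"az":0.0915,"x":0,"y":0,"z":0,"grip":0},{"ax":0,"ay":0,"az":0,"x":-0.2,"y":-2,"z":0,"grip":0},{"ax":0,"ay":0,"az":0,"x":-0.3,"y":-3.7,"z":0,"grip":0},{"ax":0,"ay":0,"az":0,"x":-0.3,"y":-4,"z":0,"grip":0}]'
python3 -m crank '[{"ax":0,"ay":0,"az":0,"x":-0.3,"y":-4,"z":0,"grip":0},{"ax":0,"ay":0,"az":0,"x":-0.3,"y":-4,"z":0,"grip":0},{"ax":0,"ay":0,"az":0,"x":-0.3,"y":-4,"z":0,"grip":0},{"ax":0,"ay":0,"az":0,"x":-0.3,"y":-4,"z":0,"grip":0},{"ax":0,"ay":0,"az":0,"x":-0.3,"y":-4,"z":0,"grip":0}]'
python3 -m crank '[{"ax":0,"ay":0,"az":0,"x":-0.3,"y":-4,"z":0,"grip":0},{"ax":0,"ay":0,"az":0,"x":-0.3,"y":-4,"z":0,"grip":0},{"ax":0,"ay":0,"az":0,"x":-0.3,"y":-4,"z":0,"grip":0},{"ax":0,"ay":0,"az":0,"x":-0.3,"y":-4,"z":0,"grip":0},{"ax":0,"ay":0,"az":0,"x":-0.3,"y":-4,"z":0,"grip":0}]'
python3 -m crank '[{"ax":0,"ay":0,"az":0,"x":-0.3,"y":-4,"z":0,"grip":0},{"ax":0,"ay":0,"az":0,"x":-0.3,"y":-4,"z":0,"grip":0},{"ax":0,"ay":0,"az":0,"x":-0.2,"y":-2,"z":0,"grip":0},{"ax":0,"ay":0,"az":0,"x":0,"y":0,"z":0,"grip":0},{"ax":0,"ay":0,"az":0,"x":0,"y":0,"z":0,"grip":0}]'
python3 - <<'E'
from h import *
go(.588,.320,.0695,-10)
c=vision.camera("scene");cv2.imwrite("pics/s1.png",c["frame"][100:400,150:600])
E
```

```text
time_s: 3.65
position: [0.5265, -0.2952, 0.2217]
eef_rot: [3.14, 0.014, 0.004]
force: [-0.0, -0.4, -2.2]
finger_gap: 0.0219
finger_force: 30.0
time_s: 4.07
position: [0.5344, -0.1981, 0.218]
eef_rot: [-3.129, 0.278, 0.002]
force: [1.0, 0.3, -2.9]
finger_gap: 0.0216
finger_force: 30.0
time_s: 4.48
position: [0.5543, 0.0034, 0.2184]
eef_rot: [3.129, -0.274, -0.002]
force: [1.1, -1.3, -3.2]
finger_gap: 0.022
finger_force: 30.0
time_s: 4.9
position: [0.5742, 0.203, 0.2183]
eef_rot: [3.129, -0.273, -0.002]
force: [0.8, -0.6, -1.9]
finger_gap: 0.0217
finger_force: 30.0
time_s: 5.32
position: [0.5836, 0.3018, 0.2176]
eef_rot: [3.128, -0.27, -0.003]
force: [0.0, -0.1, -2.0]
finger_gap: 0.0217
finger_force: 30.0
pre-turn axes x 0.12 y -1.87 z 14.81 cm az 0.0026 rad
post-turn axes x 0.12 y -1.87 z 14.81 cm az 0.0026 rad
```

View pics/s1.png

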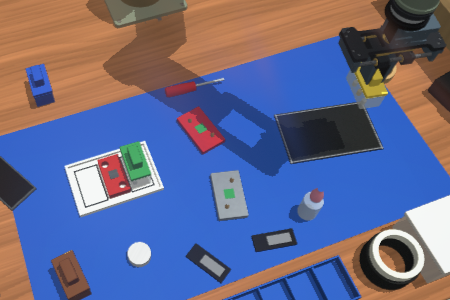

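The yellow box is held upright above the pad, at about (370,85) in the crop. Next I lower it.

```bash
python3 -m crank '[{"ax":0,"ay":0,"az":0,"x":0.1,"y":-1.87,"z":3,"grip":0},{"ax":0,"ay":0,"az":0,"x":0,"y":0,"z":4,"grip":0},{"ax":0,"ay":0,"az":0,"x":0,"y":0,"z":4,"grip":0},{"ax":0,"ay":0,"az":0,"x":0,"y":0,"z":2,"grip":0},{"ax":0,"ay":0,"az":0,"x":0,"y":0,"z":1,"grip":0}]'
python3 -m crank '[{"ax":0,"ay":0,"az":0,"x":0,"y":0,"z":0.5,"grip":0},{"ax":0,"ay":0,"az":0,"x":0,"y":0,"z":0.2,"grip":0},{"ax":0,"ay":0,"az":0,"x":0,"y":0,"z":0,"grip":0},{"ax":0,"ay":0,"az":0,"x":0,"y":0,"z":0,"grip":0}]'
```

```text
time_s: 5.78
position: [0.5862, 0.3161, 0.0747]
eef_rot: [3.125, -0.276, -0.011]
force: [-0.5, -0.4, -1.5]
finger_gap: 0.022
finger_force: 30.0
time_s: 6.12
position: [0.5897, 0.3195, 0.074]
eef_rot: [-3.128, 0.274, -0.005]
force: [0.2, -0.0, -2.7]
finger_gap: 0.022
finger_force: 30.0
```

```bash
python3 -m crank '[{"ax":0,"ay":0,"az":0,"x":0,"y":0,"z":0.3,"grip":0},{"ax":0,"ay":0,"az":0,"x":0,"y":0,"z":0.2,"grip":0},{"ax":0,"ay":0,"az":0,"x":0,"y":0,"z":0,"grip":0}]'
python3 -m crank '[{"ax":0,"ay":0,"az":0,"x":0,"y":0,"z":0.1,"grip":0},{"ax":0,"ay":0,"az":0,"x":0,"y":0,"z":0,"grip":0}]'
```

```text
time_s: 6.37
position: [0.5893, 0.3196, 0.0682]
eef_rot: [-3.128, 0.273, -0.004]
force: [0.4, 0.3, 1.4]
finger_gap: 0.0221
finger_force: 30.0
time_s: 6.53
position: [0.5893, 0.3197, 0.0682]
eef_rot: [-3.128, 0.273, -0.004]
force: [-0.4, -0.0, 7.6]
finger_gap: 0.0221
finger_force: 30.0
```

```bash
python3 -m crank '[{"ax":0,"ay":0,"az":0,"x":0,"y":0,"z":0,"grip":0.6},{"ax":0,"ay":0,"az":0,"x":0,"y":0,"z":0,"grip":0.6},{"ax":0,"ay":0,"az":0,"x":0,"y":0,"z":0,"grip":0.6},{"ax":0,"ay":0,"az":0,"x":0,"y":0,"z":-2,"grip":0.6},{"ax":0,"ay":0,"az":0,"x":0,"y":0,"z":-3.5,"grip":0.6}]'
python3 -m crank '[{"ax":0,"ay":0,"az":0,"x":0,"y":0,"z":-4,"grip":0.7},{"ax":0,"ay":0,"az":-0.072,"x":0,"y":0,"z":-3.5,"grip":0.7},{"ax":0,"ay":0,"az":-0.073,"x":0,"y":0,"z":0,"grip":0.7},{"ax":0,"ay":0,"az":0,"x":-0.4,"y":3.9,"z":0,"grip":0.7},{"ax":0,"ay":0,"az":0,"x":-0.4,"y":3.9,"z":0,"grip":0.7}]'
python3 -m crank '[{"ax":0,"ay":0,"az":0,"x":-0.4,"y":3.9,"z":0,"grip":0.7},{"ax":0,"ay":0,"az":0,"x":-0.4,"y":3.9,"z":0,"grip":0.7},{"ax":0,"ay":0,"az":0,"x":-0.4,"y":3.9,"z":0,"grip":0.7},{"ax":0,"ay":0,"az":0,"x":-0.4,"y":3.9,"z":0,"grip":0.7},{"ax":0,"ay":0,"az":0,"x":-0.4,"y":3.9,"z":0,"grip":0.7}]'
python3 -m crank '[{"ax":0,"ay":0,"az":0,"x":-0.4,"y":3.9,"z":0,"grip":0.7},{"ax":0,"ay":0,"az":0,"x":-0.4,"y":3.9,"z":0,"grip":0.7},{"ax":0,"ay":0,"az":0,"x":-0.4,"y":3.9,"z":0,"grip":0.7},{"ax":0,"ay":0,"az":0,"x":-0.4,"y":3.9,"z":0,"grip":0.7},{"ax":0,"ay":0,"az":0,"x":-0.4,"y":3.9,"z":0,"grip":0.7}]'
python3 -m crank '[{"ax":0,"ay":0,"az":0,"x":-0.4,"y":2,"z":0,"grip":0.7},{"ax":0,"ay":0,"az":0,"x":0,"y":0,"z":0,"grip":0.7},{"ax":0,"ay":0,"az":0,"x":0,"y":0,"z":0,"grip":0.7}]'
python3 -c "
from h import *
go(.521,-.1895,.069,-1.5)"
```

```text
time_s: 6.95
position: [0.5857, 0.3177, 0.1166]
eef_rot: [3.124, -0.273, -0.014]
force: [1.0, 1.2, -1.1]
finger_gap: 0.0522
finger_force: 0.0
time_s: 7.37
position: [0.5782, 0.2421, 0.196]
eef_rot: [-3.141, 0.04, -0.002]
force: [0.3, -0.7, -0.8]
finger_gap: 0.064
finger_force: 0.0
time_s: 7.78
position: [0.5518, 0.0454, 0.1958]
eef_rot: [3.141, -0.045, -0.0]
force: [0.7, -0.7, 0.7]
finger_gap: 0.064
finger_force: 0.0
time_s: 8.2
position: [0.5261, -0.1489, 0.1958]
eef_rot: [-3.141, 0.046, 0.0]
force: [0.5, 0.7, 0.1]
finger_gap: 0.0639
finger_force: 0.0
time_s: 8.45
position: [0.5219, -0.1678, 0.1956]
eef_rot: [-3.141, 0.05, 0.001]
force: [0.4, 1.1, -0.4]
finger_gap: 0.0638
finger_force: 0.0
pre-turn axes x -0.02 y 2.17 z 12.66 cm az -0.0056 rad
post-turn axes x -0.03 y 2.17 z 12.66 cm az -0.0056 rad
```

```bash
python3 -m crank '[{"ax":0,"ay":0,"az":-0.005,"x":0,"y":2.15,"z":2,"grip":0.7},{"ax":0,"ay":0,"az":0,"x":0,"y":0,"z":4,"grip":0.7},{"ax":0,"ay":0,"az":0,"x":0,"y":0,"z":4,"grip":0.7},{"ax":0,"ay":0,"az":0,"x":0,"y":0,"z":1.5,"grip":0.7},{"ax":0,"ay":0,"az":0,"x":0,"y":0,"z":0.8,"grip":0.7}]'
python3 -m crank '[{"ax":0,"ay":0,"az":0,"x":0,"y":0,"z":0.4,"grip":0.4},{"ax":0,"ay":0,"az":0,"x":0,"y":0,"z":0,"grip":0.35},{"ax":0,"ay":0,"az":0,"x":0,"y":0,"z":0,"grip":0.2},{"ax":0,"ay":0,"az":0,"x":0,"y":0,"z":0,"grip":0},{"ax":0,"ay":0,"az":0,"x":0,"y":0,"z":0,"grip":0}]' 30
python3 -m crank '[{"ax":0,"ay":0,"az":0,"x":0,"y":0,"z":0,"grip":0},{"ax":0,"ay":0,"az":0,"x":0,"y":0,"z":0,"grip":0},{"ax":0,"ay":0,"az":0,"x":0,"y":0,"z":0,"grip":0}]'
```

```text
time_s: 8.87
position: [0.5199, -0.1863, 0.0698]
eef_rot: [-3.139, 0.036, 0.009]
force: [-0.0, 0.5, -0.6]
finger_gap: 0.0637
finger_force: 0.0
time_s: 9.28
position: [0.5226, -0.1888, 0.0704]
eef_rot: [3.14, -0.038, 0.004]
force: [0.1, 0.2, -0.2]
finger_gap: 0.0335
finger_force: 0.0
time_s: 9.53
position: [0.522, -0.1888, 0.0697]
eef_rot: [3.141, -0.038, 0.002]
force: [0.5, 0.1, 3.8]
finger_gap: 0.0216
finger_force: 30.0
```

```bash
python3 -m crank '[{"ax":0,"ay":0,"az":0,"x":0,"y":0,"z":-2,"grip":0},{"ax":0,"ay":0,"az":0,"x":0,"y":0,"z":-3.5,"grip":0},{"ax":0,"ay":0,"az":0,"x":0,"y":0,"z":-3.5,"grip":0},{"ax":0,"ay":0,"az":0,"x":0,"y":0,"z":-3.5,"grip":0},{"ax":0,"ay":0,"az":0,"x":0,"y":0,"z":-2.5,"grip":0}]'
python3 -m crank '[{"ax":0,"ay":0,"az":0.075,"x":0,"y":0,"z":0,"grip":0},{"ax":0,"ay":0,"az":0.075,"x":0,"y":0,"z":0,"grip":0},{"ax":0,"ay":0,"az":0,"x":-0.2,"y":-3,"z":0,"grip":0},{"ax":0,"ay":0,"az":0,"x":-0.2,"y":-4,"z":0,"grip":0},{"ax":0,"ay":0,"az":0,"x":-0.2,"y":-4,"z":0,"grip":0}]'
python3 -m crank '[{"ax":0,"ay":0,"az":0,"x":-0.2,"y":-4,"z":0,"grip":0},{"ax":0,"ay":0,"az":0,"x":-0.2,"y":-4,"z":0,"grip":0},{"ax":0,"ay":0,"az":0,"x":-0.2,"y":-4,"z":0,"grip":0},{"ax":0,"ay":0,"az":0,"x":-0.2,"y":-4,"z":0,"grip":0},{"ax":0,"ay":0,"az":0,"x":-0.2,"y":-4,"z":0,"grip":0}]'
python3 -m crank '[{"ax":0,"ay":0,"az":0,"x":-0.2,"y":-4,"z":0,"grip":0},{"ax":0,"ay":0,"az":0,"x":-0.2,"y":-4,"z":0,"grip":0},{"ax":0,"ay":0,"az":0,"x":-0.2,"y":-1.7,"z":0,"grip":0},{"ax":0,"ay":0,"az":0,"x":0,"y":0,"z":0,"grip":0},{"ax":0,"ay":0,"az":0,"x":0,"y":0,"z":0,"grip":0}]'
python3 -c "
from h import *
go(.570,.216,.069,-10)"
```

```text
time_s: 9.95
position: [0.5221, -0.1888, 0.2219]
eef_rot: [3.14, -0.038, 0.005]
force: [1.0, -0.2, -1.6]
finger_gap: 0.0216
finger_force: 29.9
time_s: 10.37
position: [0.5343, -0.0786, 0.2186]
eef_rot: [-3.129, 0.278, 0.001]
force: [-0.1, 0.8, -2.1]
finger_gap: 0.0217
finger_force: 29.9
time_s: 10.78
position: [0.5591, 0.1214, 0.2186]
eef_rot: [3.129, -0.273, -0.001]
force: [1.2, -0.7, -1.6]
finger_gap: 0.0216
finger_force: 29.9
time_s: 11.2
position: [0.5699, 0.2167, 0.2181]
eef_rot: [3.129, -0.27, -0.002]
force: [-0.6, 0.2, -1.0]
finger_gap: 0.0222
finger_force: 29.9
pre-turn axes x 0.02 y 0.07 z 14.91 cm az 0.0024 rad
post-turn axes x 0.02 y 0.07 z 14.91 cm az 0.0024 rad
```

```bash
python3 -m crank '[{"ax":0,"ay":0,"az":0,"x":0,"y":0,"z":3,"grip":0},{"ax":0,"ay":0,"az":0,"x":0,"y":0,"z":4,"grip":0},{"ax":0,"ay":0,"az":0,"x":0,"y":0,"z":4,"grip":0},{"ax":0,"ay":0,"az":0,"x":0,"y":0,"z":2,"grip":0},{"ax":0,"ay":0,"az":0,"x":0,"y":0,"z":1,"grip":0}]'
python3 -m crank '[{"ax":0,"ay":0,"az":0,"x":0,"y":0,"z":0.5,"grip":0},{"ax":0,"ay":0,"az":0,"x":0,"y":0,"z":0.2,"grip":0},{"ax":0,"ay":0,"az":0,"x":0,"y":0,"z":0.2,"grip":0},{"ax":0,"ay":0,"az":0,"x":0,"y":0,"z":0.2,"grip":0},{"ax":0,"ay":0,"az":0,"x":0,"y":0,"z":0,"grip":0}]'
```

```text
time_s: 11.62
position: [0.5679, 0.2134, 0.0752]
eef_rot: [3.126, -0.276, -0.011]
force: [-0.2, 0.5, -1.3]
finger_gap: 0.0215
finger_force: 29.9
time_s: 12.03
position: [0.5712, 0.2162, 0.069]
eef_rot: [-3.129, 0.273, -0.003]
force: [0.0, -0.0, -2.8]
finger_gap: 0.0216
finger_force: 29.9
```

```bash
python3 -m crank '[{"ax":0,"ay":0,"az":0,"x":0,"y":0,"z":0.2,"grip":0},{"ax":0,"ay":0,"az":0,"x":0,"y":0,"z":0,"grip":0}]'
python3 -m crank '[{"ax":0,"ay":0,"az":0,"x":0,"y":0,"z":0,"grip":0.6},{"ax":0,"ay":0,"az":0,"x":0,"y":0,"z":0,"grip":0.6},{"ax":0,"ay":0,"az":0,"x":0,"y":0,"z":0,"grip":0.6},{"ax":0,"ay":0,"az":0,"x":0,"y":0,"z":-2,"grip":0.6},{"ax":0,"ay":0,"az":0,"x":0,"y":0,"z":-3.5,"grip":0.6}]'
python3 -m crank '[{"ax":0,"ay":0,"az":0,"x":0,"y":0,"z":-4,"grip":0.7},{"ax":0,"ay":0,"az":-0.083,"x":0,"y":0,"z":-3.5,"grip":0.7},{"ax":0,"ay":0,"az":-0.083,"x":0,"y":0,"z":0,"grip":0.7},{"ax":0,"ay":0,"az":0,"x":-1.14,"y":3.83,"z":0,"grip":1},{"ax":0,"ay":0,"az":0,"x":-1.14,"y":3.83,"z":0,"grip":1}]'
python3 -m crank '[{"ax":0,"ay":0,"az":0,"x":-1.14,"y":3.83,"z":0,"grip":1},{"ax":0,"ay":0,"az":0,"x":-1.14,"y":3.83,"z":0,"grip":1},{"ax":0,"ay":0,"az":0,"x":-1.14,"y":3.83,"z":0,"grip":1},{"ax":0,"ay":0,"az":0,"x":-1.14,"y":3.83,"z":0,"grip":1},{"ax":0,"ay":0,"az":0,"x":-1.14,"y":3.83,"z":0,"grip":1}]'
python3 -m crank '[{"ax":0,"ay":0,"az":0,"x":-1.14,"y":3.83,"z":0,"grip":1},{"ax":0,"ay":0,"az":0,"x":-1.14,"y":3.83,"z":0,"grip":1},{"ax":0,"ay":0,"az":0,"x":-1.14,"y":3.83,"z":0,"grip":1},{"ax":0,"ay":0,"az":0,"x":-1.14,"y":3.83,"z":0,"grip":1},{"ax":0,"ay":0,"az":0,"x":-1.14,"y":3.83,"z":0,"grip":1}]'
python3 -m crank '[{"ax":0,"ay":0,"az":0,"x":0,"y":0,"z":0,"grip":1},{"ax":0,"ay":0,"az":0,"x":0,"y":0,"z":0,"grip":1},{"ax":0,"ay":0,"az":0,"x":0,"y":0,"z":0,"grip":1}]'
cat >> h.py <<'E'
def holes(c,z,roi):
    """grey-white blobs/any non-red holes inside a red plate; returns world pts of blobs by area"""
    H,S,V=cv2.split(hsv(c));red=(((H<8)|(H>172))&(S>110)).astype(np.uint8)*255
    k=np.zeros_like(red);x0,y0,x1,y1=roi;k[y0:y1,x0:x1]=1;red*=k
    cs,hi=cv2.findContours(red,cv2.RETR_CCOMP,cv2.CHAIN_APPROX_NONE)
    i=max(range(len(cs)),key=lambda j:cv2.contourArea(cs[j]));out=[]
    j=hi[0][i][2]
    while j>=0:
        a=cv2.contourArea(cs[j])
        if a>15: out.append((a,cs[j].reshape(-1,2).mean(0)))
        j=hi[0][j][0]
    return [(a,p.round(1),cast(c,p,z)[0].round(4)) for a,p in sorted(out,key=lambda t:-t[0])]
E
python3 - <<'E'
from h import *
print(state()["position"],yaw())
c=vision.camera("wrist");cv2.imwrite("pics/w3.png",c["frame"]);np.save("w3.npy",c,allow_pickle=True)
H,S,V=cv2.split(hsv(c));red=((H<8)|(H>172))&(S>110);r=(200,0,450,230)
print(rect(c,red,.022,r));print(holes(c,.022,r))
E
```

```text
time_s: 12.2
position: [0.5713, 0.2161, 0.0685]
eef_rot: [-3.129, 0.273, -0.004]
force: [-1.5, -2.2, 7.4]
finger_gap: 0.022
finger_force: 30.0
time_s: 12.62
position: [0.5678, 0.2152, 0.1176]
eef_rot: [3.126, -0.273, -0.013]
force: [-0.1, 0.0, -1.3]
finger_gap: 0.0522
finger_force: 0.0
time_s: 13.03
position: [0.5475, 0.1403, 0.1964]
eef_rot: [-3.141, 0.007, -0.003]
force: [0.2, -1.4, -1.0]
finger_gap: 0.0744
finger_force: 0.0
time_s: 13.45
position: [0.4877, -0.0528, 0.1961]
eef_rot: [3.141, -0.012, 0.001]
force: [1.3, -1.0, 0.3]
finger_gap: 0.0914
finger_force: 0.0
time_s: 13.87
position: [0.4291, -0.2441, 0.1962]
eef_rot: [3.141, -0.013, 0.001]
force: [0.4, 0.8, -0.3]
finger_gap: 0.0915
finger_force: 0.0
time_s: 14.12
position: [0.4299, -0.2421, 0.1959]
eef_rot: [-3.141, 0.014, -0.0]
force: [-0.3, 0.0, -0.2]
finger_gap: 0.0913
finger_force: 0.0
[ 0.42990989 -0.24205192  0.19586018] (np.float64(-0.5124934963566561), np.float64(0.03761143330883721))
(array([ 5.217e+02, -2.409e+02, -4.000e-01,  9.070e+01,  4.790e+01]), array([321.2, 114.1]))
[(645.0, array([321.5, 116.7]), array([ 0.5221, -0.2411,  0.022 ])), (349.0, array([308.1,  80. ]), array([ 0.5512, -0.2304,  0.022 ])), (305.5, array([333.8, 152.7]), array([ 0.4921, -0.2515,  0.022 ]))]
```

View pics/w3.png

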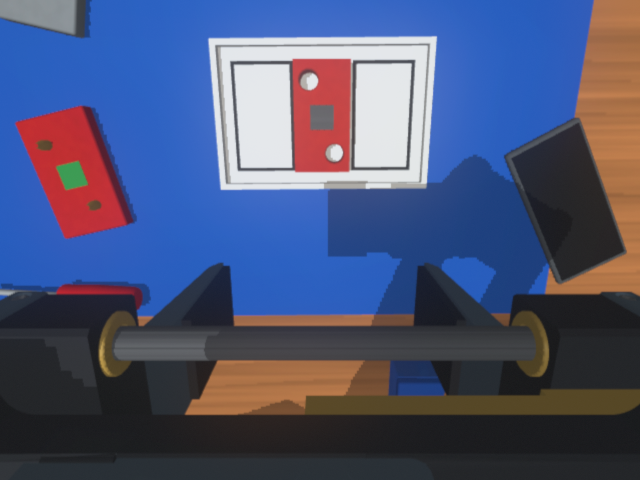

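The wrist view shows the cover at (321,115) between the two empty outlined seats at (263,117) and (384,116). The holes are at (308,80) and (334,153), on the same diagonal as the red base's pins.

```bash
python3 - <<'E'
from h import *
c=np.load("w3.npy",allow_pickle=True).item();H,S,V=cv2.split(hsv(c))
for r in((225,55,294,178),(350,53,419,175)): print(rect(c,V<110,.004,r))
go(.5218,-.241,.0195,-.5)
E
python3 -m crank '[{"ax":0,"ay":0,"az":0,"x":3,"y":0,"z":2,"grip":1},{"ax":0,"ay":0,"az":0,"x":3.2,"y":0,"z":2.6,"grip":1},{"ax":0,"ay":0,"az":0,"x":3,"y":-0.1,"z":2.6,"grip":1},{"ax":0,"ay":0,"az":0,"x":0,"y":0,"z":3.5,"grip":1},{"ax":0,"ay":0,"az":0,"x":0,"y":0,"z":3,"grip":1}]'
python3 -m crank '[{"ax":0,"ay":0,"az":0,"x":0,"y":0,"z":1.8,"grip":1},{"ax":0,"ay":0,"az":0,"x":0,"y":0,"z":0.8,"grip":1},{"ax":0,"ay":0,"az":0,"x":0,"y":0,"z":0,"grip":1},{"ax":0,"ay":0,"az":0,"x":0,"y":0,"z":0,"grip":1}]'
python3 -c "
from h import *
go(.5218,-.241,.0195,-.5)"
```

```text
(array([ 5.231e+02, -1.889e+02, -3.000e-01,  9.210e+01,  5.250e+01]), array([263.4, 114.5]))
(array([ 5.223e+02, -2.947e+02, -2.000e-01,  9.270e+01,  5.300e+01]), array([381.4, 114.1]))
pre-turn axes x 9.17 y -0.12 z 17.64 cm az 0.0012 rad
post-turn axes x 9.17 y -0.13 z 17.64 cm az 0.0012 rad
time_s: 14.58
position: [0.5241, -0.2399, 0.0572]
eef_rot: [3.142, -0.006, 0.001]
force: [0.1, 0.4, -0.9]
finger_gap: 0.0914
finger_force: 0.0
time_s: 14.92
position: [0.5228, -0.2414, 0.0336]
eef_rot: [3.141, -0.01, 0.001]
force: [0.1, 0.3, 1.1]
finger_gap: 0.0914
finger_force: 0.0
pre-turn axes x -0.10 y -0.04 z 1.41 cm az 0.0021 rad
post-turn axes x -0.10 y -0.04 z 1.41 cm az 0.0021 rad
```

```bash
python3 -m crank '[{"ax":0,"ay":0,"az":0,"x":-0.1,"y":0,"z":0.8,"grip":1},{"ax":0,"ay":0,"az":0,"x":0,"y":0,"z":0.5,"grip":1},{"ax":0,"ay":0,"az":0,"x":0,"y":0,"z":0,"grip":0.7},{"ax":0,"ay":0,"az":0,"x":0,"y":0,"z":0,"grip":0.6},{"ax":0,"ay":0,"az":0,"x":0,"y":0,"z":0,"grip":0.55}]' 30
python3 -m crank '[{"ax":0,"ay":0,"az":0,"x":0,"y":0,"z":0,"grip":0.45},{"ax":0,"ay":0,"az":0,"x":0,"y":0,"z":0,"grip":0.3},{"ax":0,"ay":0,"az":0,"x":0,"y":0,"z":0,"grip":0.3},{"ax":0,"ay":0,"az":0,"x":0,"y":0,"z":0,"grip":0.3},{"ax":0,"ay":0,"az":0,"x":0,"y":0,"z":0,"grip":0.3}]'
python3 -c "
from h import *
print(yaw())"
```

```text
time_s: 15.33
position: [0.5212, -0.2424, 0.0204]
eef_rot: [3.141, -0.013, 0.001]
force: [0.3, 0.8, -0.1]
finger_gap: 0.0742
finger_force: 0.0
time_s: 15.75
position: [0.521, -0.2421, 0.0201]
eef_rot: [-3.141, 0.013, -0.0]
force: [-0.5, -0.0, 1.2]
finger_gap: 0.0476
finger_force: 30.0
(np.float64(-0.48171223404896724), np.float64(0.009569439878037012))
```

```bash
python3 -m crank '[{"ax":0,"ay":0,"az":0,"x":0,"y":0,"z":-1,"grip":0.3},{"ax":0,"ay":0,"az":0,"x":0,"y":0,"z":-3,"grip":0.3},{"ax":0,"ay":0,"az":0,"x":0,"y":0,"z":-4,"grip":0.3},{"ax":0,"ay":0,"az":0,"x":0,"y":0,"z":-4,"grip":0.3},{"ax":0,"ay":0,"az":0,"x":0,"y":0,"z":-4,"grip":0.3}]' 40
python3 -m crank '[{"ax":0,"ay":0,"az":-0.075,"x":0,"y":0,"z":-2,"grip":0.3},{"ax":0,"ay":0,"az":-0.075,"x":0,"y":0,"z":0,"grip":0.3},{"ax":0,"ay":0,"az":-0.075,"x":0,"y":0,"z":0,"grip":0.3},{"ax":0,"ay":0,"az":0,"x":-1.3,"y":-3.5,"z":0,"grip":0.3},{"ax":0,"ay":0,"az":0,"x":-1.5,"y":-3.8,"z":0,"grip":0.3}]'
python3 -m crank '[{"ax":0,"ay":0,"az":0,"x":-1.5,"y":-3.9,"z":0,"grip":0.3},{"ax":0,"ay":0,"az":0,"x":-1.5,"y":-3.9,"z":0,"grip":0.3},{"ax":0,"ay":0,"az":0,"x":-1.5,"y":-3.9,"z":0,"grip":0.3},{"ax":0,"ay":0,"az":0,"x":-1.4,"y":-3.9,"z":0,"grip":0.3},{"ax":0,"ay":0,"az":0,"x":0,"y":0,"z":0,"grip":0.3}]'
python3 -m crank '[{"ax":0,"ay":0,"az":0,"x":0,"y":0,"z":0,"grip":0.3},{"ax":0,"ay":0,"az":0,"x":0,"y":0,"z":0,"grip":0.3}]'
python3 - <<'E'
from h import *
print(state()["position"],yaw())
c=vision.camera("wrist");cv2.imwrite("pics/w4.png",c["frame"]);np.save("w4.npy",c,allow_pickle=True)
H,S,V=cv2.split(hsv(c));red=((H<8)|(H>172))&(S>110);r=(200,0,450,230)
print(rect(c,red,.014,r));print(holes(c,.02,r))
E
```

```text
time_s: 16.17
position: [0.5203, -0.2419, 0.1819]
eef_rot: [-3.141, 0.013, 0.001]
force: [0.5, -0.4, -2.6]
finger_gap: 0.0478
finger_force: 40.0
time_s: 16.58
position: [0.4781, -0.1773, 0.1999]
eef_rot: [3.123, 0.336, 0.001]
force: [-0.2, 1.4, -2.3]
finger_gap: 0.0476
finger_force: 40.0
time_s: 17.0
position: [0.3812, -0.033, 0.1997]
eef_rot: [-3.119, -0.346, 0.007]
force: [-0.2, -0.0, -2.4]
finger_gap: 0.0477
finger_force: 40.0
time_s: 17.17
position: [0.3874, -0.0376, 0.2006]
eef_rot: [3.122, 0.341, 0.003]
force: [0.8, -0.3, -1.4]
finger_gap: 0.0475
finger_force: 40.0
[ 0.38736924 -0.03762324  0.2005717 ] (np.float64(12.473113310907577), np.float64(0.11362273095432139))
(array([474.2, -13.4,  12.2, 107.2,  62.3]), array([317.5, 116.9]))
[(761.0, array([317.5, 120.1]), array([ 0.4741, -0.0134,  0.02  ])), (75.0, array([329.5, 155.4]), array([ 0.4471, -0.0302,  0.02  ])), (73.5, array([304.4,  83.1]), array([0.501 , 0.0038, 0.02  ]))]
```

View pics/w4.png

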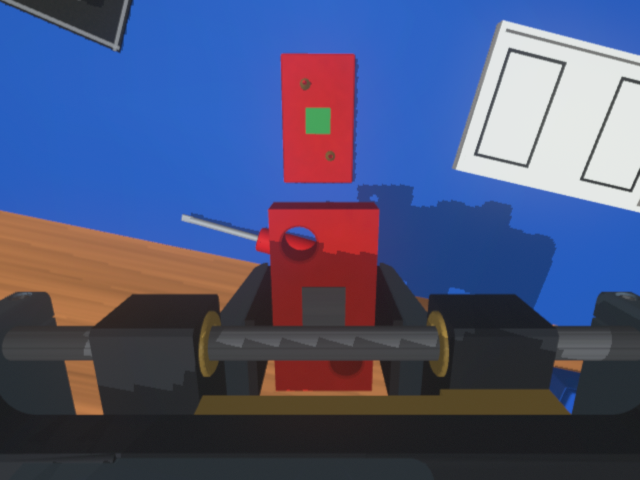

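The wrist view shows the red base at (318,118) with its pins at (304,83) and (330,155). The cover is held parallel to it, with its front hole at (300,238).

Run:
```python
from h import *
c=np.load("w4.npy",allow_pickle=True).item()
p=np.array(state()["position"]);Rt=R.from_rotvec(state()["eef_rot"])
h=cast(c,[[300,238],[271,207],[379,207]],.2025)
print("in tool frame mm",(Rt.inv().apply(h-p)*1000).round(1))
go(.4735,-.0136,.05,12.3)
```

```text
in tool frame mm [[ 33.5 -10.8  -2.1]
 [ 47.3 -23.   -2.1]
 [ 47.3  23.4  -2. ]]
pre-turn axes x 8.91 y -0.54 z 15.04 cm az 0.0018 rad
post-turn axes x 8.91 y -0.56 z 15.04 cm az 0.0018 rad
```

```bash
python3 -m crank '[{"ax":0,"ay":0,"az":0,"x":3,"y":-0.2,"z":2,"grip":0.3},{"ax":0,"ay":0,"az":0,"x":3,"y":-0.2,"z":2,"grip":0.3},{"ax":0,"ay":0,"az":0,"x":2.85,"y":-0.14,"z":2,"grip":0.3},{"ax":0,"ay":0,"az":0,"x":0,"y":0,"z":3.5,"grip":0.3},{"ax":0,"ay":0,"az":0,"x":0,"y":0,"z":2.5,"grip":0.3}]'
python3 -m crank '[{"ax":0,"ay":0,"az":0,"x":0,"y":0,"z":1.5,"grip":0.3},{"ax":0,"ay":0,"az":0,"x":0,"y":0,"z":0.5,"grip":0.3},{"ax":0,"ay":0,"az":0,"x":0,"y":0,"z":0,"grip":0.3},{"ax":0,"ay":0,"az":0,"x":0,"y":0,"z":0,"grip":0.3}]'
python3 -c "
from h import *
go(.4729,-.0137,.0301,12.3)"
```

```text
time_s: 17.63
position: [0.4743, -0.0141, 0.0777]
eef_rot: [3.123, 0.338, -0.0]
force: [-1.0, -0.8, -3.3]
finger_gap: 0.0478
finger_force: 40.0
time_s: 17.97
position: [0.4733, -0.014, 0.0603]
eef_rot: [3.123, 0.338, 0.002]
force: [1.3, 0.5, -2.3]
finger_gap: 0.0478
finger_force: 40.0
pre-turn axes x -0.04 y -0.03 z 3.02 cm az 0.0008 rad
post-turn axes x -0.04 y -0.03 z 3.02 cm az 0.0008 rad
```

```bash
python3 -m crank '[{"ax":0,"ay":0,"az":0,"x":0,"y":0,"z":1,"grip":0.3},{"ax":0,"ay":0,"az":0,"x":0,"y":0,"z":0.5,"grip":0.3},{"ax":0,"ay":0,"az":0,"x":0,"y":0,"z":0.5,"grip":0.3},{"ax":0,"ay":0,"az":0,"x":0,"y":0,"z":0.3,"grip":0.3},{"ax":0,"ay":0,"az":0,"x":0,"y":0,"z":0,"grip":0.3}]'
python3 -m crank '[{"ax":0,"ay":0,"az":0,"x":0,"y":0,"z":0.2,"grip":0.3},{"ax":0,"ay":0,"az":0,"x":0,"y":0,"z":0.2,"grip":0.3},{"ax":0,"ay":0,"az":0,"x":0,"y":0,"z":0.2,"grip":0.3},{"ax":0,"ay":0,"az":0,"x":0,"y":0,"z":0.1,"grip":0.3},{"ax":0,"ay":0,"az":0,"x":0,"y":0,"z":0,"grip":0.3}]'
```

```text
time_s: 18.38
position: [0.4721, -0.0133, 0.0369]
eef_rot: [3.123, 0.34, -0.0]
force: [0.7, 0.7, -2.3]
finger_gap: 0.0479
finger_force: 40.0
time_s: 18.8
position: [0.4722, -0.0132, 0.0301]
eef_rot: [3.123, 0.34, 0.0]
force: [-1.3, 0.3, -0.3]
finger_gap: 0.0476
finger_force: 40.0
```

```bash
python3 -m crank '[{"ax":0,"ay":0,"az":0,"x":0,"y":0,"z":0.1,"grip":0.3},{"ax":0,"ay":0,"az":0,"x":0,"y":0,"z":0,"grip":0.65},{"ax":0,"ay":0,"az":0,"x":0,"y":0,"z":0,"grip":0.7},{"ax":0,"ay":0,"az":0,"x":0,"y":0,"z":0,"grip":0.8},{"ax":0,"ay":0,"az":0,"x":0,"y":0,"z":0,"grip":0.8}]'
python3 -m crank '[{"ax":0,"ay":0,"az":0,"x":0,"y":0,"z":-2,"grip":0.8},{"ax":0,"ay":0,"az":0,"x":0,"y":0,"z":-3.5,"grip":0.8},{"ax":0,"ay":0,"az":0,"x":-2,"y":0,"z":-3.5,"grip":0.8},{"ax":0,"ay":0,"az":0,"x":-2.5,"y":0,"z":-3,"grip":0.8},{"ax":0,"ay":0,"az":0,"x":-2.5,"y":0,"z":-3,"grip":0.8}]'
python3 -m crank '[{"ax":0,"ay":0,"az":0,"x":-2,"y":0,"z":-2,"grip":0.8},{"ax":0,"ay":0,"az":0,"x":0,"y":0,"z":0,"grip":0.8},{"ax":0,"ay":0,"az":0,"x":0,"y":0,"z":0,"grip":0.8},{"ax":0,"ay":0,"az":0,"x":0,"y":0,"z":0,"grip":0.8}]'
python3 - <<'E'
from h import *
print(state()["position"],yaw())
c=vision.camera("wrist");cv2.imwrite("pics/w5.png",c["frame"][20:240,180:460]);np.save("w5.npy",c,allow_pickle=True)
print(holes(c,.032,(200,0,450,230)))
E
```

```text
time_s: 19.22
position: [0.4723, -0.0132, 0.0289]
eef_rot: [3.123, 0.34, 0.0]
force: [-0.9, -0.4, -0.3]
finger_gap: 0.071
finger_force: 0.0
time_s: 19.63
position: [0.4031, -0.0283, 0.1802]
eef_rot: [3.123, 0.341, 0.0]
force: [0.1, -0.0, -0.3]
finger_gap: 0.073
finger_force: 0.0
time_s: 19.97
position: [0.3845, -0.0325, 0.1983]
eef_rot: [-3.123, -0.34, 0.0]
force: [0.4, 0.0, -1.0]
finger_gap: 0.0731
finger_force: 0.0
[ 0.38454385 -0.03245073  0.19827276] (np.float64(12.413712840292328), np.float64(0.012284621751999304))
[(629.0, array([323.5, 118.5]), array([ 0.4728, -0.0131,  0.032 ])), (78.5, array([310.9,  80. ]), array([0.4997, 0.0033, 0.032 ])), (74.5, array([306.7,  74.4]), array([0.5031, 0.0074, 0.032 ])), (64.0, array([336.3, 153.3]), array([ 0.4475, -0.0299,  0.032 ]))]
```

View pics/w5.png

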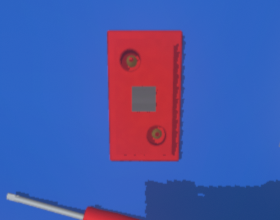

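The cover lies on the red base with both pins showing in the holes, at (130,60) and (157,133) in the crop. Its centre is within about 1.5 mm of the base's. Next I fetch the green box.

```bash
python3 -m crank '[{"ax":0,"ay":0,"az":0.097,"x":0,"y":0,"z":0,"grip":0.7},{"ax":0,"ay":0,"az":0.097,"x":0,"y":0,"z":0,"grip":0.7},{"ax":0,"ay":0,"az":0.097,"x":0,"y":0,"z":0,"grip":0.7},{"ax":0,"ay":0,"az":0.097,"x":0,"y":0,"z":0,"grip":0.7},{"ax":0,"ay":0,"az":0,"x":1.77,"y":-3.46,"z":0,"grip":0.7}]'
python3 -m crank '[{"ax":0,"ay":0,"az":0,"x":1.77,"y":-3.46,"z":0,"grip":0.7},{"ax":0,"ay":0,"az":0,"x":1.77,"y":-3.46,"z":0,"grip":0.7},{"ax":0,"ay":0,"az":0,"x":1.77,"y":-3.46,"z":0,"grip":0.7},{"ax":0,"ay":0,"az":0,"x":1.77,"y":-3.46,"z":0,"grip":0.7},{"ax":0,"ay":0,"az":0,"x":1.77,"y":-3.46,"z":0,"grip":0.7}]'
python3 -m crank '[{"ax":0,"ay":0,"az":0,"x":1.77,"y":-3.46,"z":0,"grip":0.7},{"ax":0,"ay":0,"az":0,"x":1.77,"y":-3.46,"z":0,"grip":0.7},{"ax":0,"ay":0,"az":0,"x":0,"y":0,"z":0,"grip":0.7},{"ax":0,"ay":0,"az":0,"x":0,"y":0,"z":0,"grip":0.7}]'
python3 - <<'E'
from h import *
go(.5713,.2161,.0685,-9.95)
c=vision.camera("scene");cv2.imwrite("pics/s2.png",c["frame"][100:400,150:600])
E
```

```text
time_s: 20.43
position: [0.4051, -0.0041, 0.197]
eef_rot: [3.126, -0.281, -0.009]
force: [0.1, -0.2, -0.1]
finger_gap: 0.0638
finger_force: 0.0
time_s: 20.85
position: [0.5253, 0.1562, 0.1964]
eef_rot: [3.129, -0.267, -0.005]
force: [0.3, -1.0, -0.3]
finger_gap: 0.0638
finger_force: 0.0
time_s: 21.18
position: [0.5715, 0.2179, 0.1954]
eef_rot: [3.128, -0.264, -0.007]
force: [-0.6, 0.3, -0.3]
finger_gap: 0.0636
finger_force: 0.0
pre-turn axes x 0.01 y 0.18 z 12.69 cm az 0.0052 rad
post-turn axes x 0.01 y 0.18 z 12.69 cm az 0.0052 rad
```

View pics/s2.png

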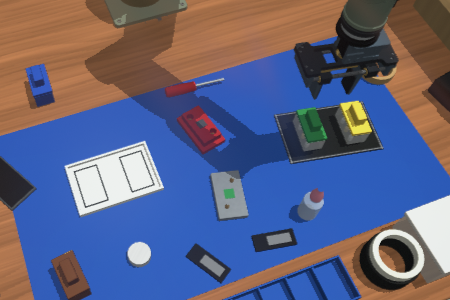

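Both boxes stand upright on the pad, green at (310,130) and yellow at (353,120). The cover is home on the red base and the bottle is standing.

```bash
python3 -m crank '[{"ax":0,"ay":0,"az":0.005,"x":0,"y":0.17,"z":2,"grip":0.7},{"ax":0,"ay":0,"az":0,"x":0,"y":0,"z":4,"grip":0.7},{"ax":0,"ay":0,"az":0,"x":0,"y":0,"z":4,"grip":0.7},{"ax":0,"ay":0,"az":0,"x":0,"y":0,"z":1.5,"grip":0.7},{"ax":0,"ay":0,"az":0,"x":0,"y":0,"z":0.8,"grip":0.7}]'
python3 -m crank '[{"ax":0,"ay":0,"az":0,"x":0,"y":0,"z":0.4,"grip":0.4},{"ax":0,"ay":0,"az":0,"x":0,"y":0,"z":0,"grip":0.35},{"ax":0,"ay":0,"az":0,"x":0,"y":0,"z":0,"grip":0.2},{"ax":0,"ay":0,"az":0,"x":0,"y":0,"z":0,"grip":0},{"ax":0,"ay":0,"az":0,"x":0,"y":0,"z":0,"grip":0}]' 30
python3 -m crank '[{"ax":0,"ay":0,"az":0,"x":0,"y":0,"z":0,"grip":0},{"ax":0,"ay":0,"az":0,"x":0,"y":0,"z":0,"grip":0},{"ax":0,"ay":0,"az":0,"x":0,"y":0,"z":0,"grip":0}]'
python3 -c "
from h import *
go(.524,-.189,.0695,-.3)"
```

```text
time_s: 21.65
position: [0.5676, 0.2123, 0.0721]
eef_rot: [3.126, -0.278, -0.011]
force: [0.4, 0.2, -0.3]
finger_gap: 0.064
finger_force: 0.0
time_s: 22.07
position: [0.5715, 0.2146, 0.0734]
eef_rot: [-3.128, 0.276, -0.004]
force: [0.2, -0.4, 0.8]
finger_gap: 0.0336
finger_force: 0.0
time_s: 22.32
position: [0.5711, 0.2147, 0.0727]
eef_rot: [-3.129, 0.276, -0.002]
force: [-0.2, 0.4, 2.4]
finger_gap: 0.0218
finger_force: 29.9
pre-turn axes x 2.44 y 40.57 z 0.32 cm az -0.1710 rad
post-turn axes x -4.50 y 40.39 z 0.32 cm az -0.1710 rad
```

```bash
python3 -m crank '[{"ax":0,"ay":0,"az":0,"x":0,"y":0,"z":-2,"grip":0},{"ax":0,"ay":0,"az":0,"x":0,"y":0,"z":-3.5,"grip":0},{"ax":0,"ay":0,"az":0,"x":0,"y":0,"z":-3.5,"grip":0},{"ax":0,"ay":0,"az":0,"x":0,"y":0,"z":-3.5,"grip":0},{"ax":0,"ay":0,"az":0,"x":0,"y":0,"z":-2.5,"grip":0}]' 35
python3 -m crank '[{"ax":0,"ay":0,"az":-0.085,"x":0,"y":0,"z":0,"grip":0},{"ax":0,"ay":0,"az":-0.086,"x":0,"y":0,"z":0,"grip":0},{"ax":0,"ay":0,"az":0,"x":-0.4,"y":3,"z":0,"grip":0},{"ax":0,"ay":0,"az":0,"x":-0.4,"y":4,"z":0,"grip":0},{"ax":0,"ay":0,"az":0,"x":-0.4,"y":4,"z":0,"grip":0}]'
python3 -m crank '[{"ax":0,"ay":0,"az":0,"x":-0.4,"y":4,"z":0,"grip":0},{"ax":0,"ay":0,"az":0,"x":-0.4,"y":4,"z":0,"grip":0},{"ax":0,"ay":0,"az":0,"x":-0.4,"y":4,"z":0,"grip":0},{"ax":0,"ay":0,"az":0,"x":-0.4,"y":4,"z":0,"grip":0},{"ax":0,"ay":0,"az":0,"x":-0.4,"y":4,"z":0,"grip":0}]'
python3 -m crank '[{"ax":0,"ay":0,"az":0,"x":-0.4,"y":4,"z":0,"grip":0},{"ax":0,"ay":0,"az":0,"x":-0.4,"y":3.5,"z":0,"grip":0},{"ax":0,"ay":0,"az":0,"x":-0.4,"y":1.9,"z":0,"grip":0},{"ax":0,"ay":0,"az":0,"x":0,"y":0,"z":0,"grip":0},{"ax":0,"ay":0,"az":0,"x":0,"y":0,"z":0,"grip":0}]'
python3 -c "
from h import *
go(.524,-.189,.0737,-.3)"
```

```text
time_s: 22.73
position: [0.5712, 0.2146, 0.225]
eef_rot: [-3.128, 0.276, -0.005]
force: [0.6, 1.0, -1.4]
finger_gap: 0.0215
finger_force: 34.9
time_s: 23.15
position: [0.5574, 0.1039, 0.2213]
eef_rot: [3.141, -0.004, -0.002]
force: [-0.2, -0.6, -1.9]
finger_gap: 0.0217
finger_force: 34.9
time_s: 23.57
position: [0.5361, -0.0972, 0.2217]
eef_rot: [3.142, -0.008, -0.001]
force: [0.5, -0.3, -0.9]
finger_gap: 0.0217
finger_force: 34.9
time_s: 23.98
position: [0.524, -0.19, 0.2215]
eef_rot: [-3.141, 0.012, 0.001]
force: [0.1, 0.3, -1.7]
finger_gap: 0.0216
finger_force: 34.9
pre-turn axes x -0.00 y -0.10 z 14.78 cm az -0.0024 rad
post-turn axes x -0.00 y -0.10 z 14.78 cm az -0.0024 rad
```

```bash
python3 -m crank '[{"ax":0,"ay":0,"az":-0.003,"x":0,"y":-0.1,"z":3,"grip":0},{"ax":0,"ay":0,"az":0,"x":0,"y":0,"z":4,"grip":0},{"ax":0,"ay":0,"az":0,"x":0,"y":0,"z":4,"grip":0},{"ax":0,"ay":0,"az":0,"x":0,"y":0,"z":2,"grip":0},{"ax":0,"ay":0,"az":0,"x":0,"y":0,"z":0.9,"grip":0}]'
python3 -m crank '[{"ax":0,"ay":0,"az":0,"x":0,"y":0,"z":0,"grip":0},{"ax":0,"ay":0,"az":0,"x":0,"y":0,"z":0,"grip":0},{"ax":0,"ay":0,"az":0,"x":0,"y":0,"z":0,"grip":0}]'
python3 -c "
from h import *
go(.524,-.189,.0737,-.3)"
```

```text
time_s: 24.4
position: [0.5223, -0.1858, 0.0793]
eef_rot: [-3.138, 0.001, 0.011]
force: [-0.4, -0.2, -1.0]
finger_gap: 0.0219
finger_force: 34.9
time_s: 24.65
position: [0.5263, -0.1884, 0.0849]
eef_rot: [3.14, -0.002, 0.006]
force: [0.9, -0.9, -1.9]
finger_gap: 0.0217
finger_force: 34.9
pre-turn axes x -0.23 y 0.06 z 1.12 cm az 0.0037 rad
post-turn axes x -0.23 y 0.06 z 1.12 cm az 0.0037 rad
```

```bash
python3 -m crank '[{"ax":0,"ay":0,"az":0.004,"x":-0.2,"y":0,"z":0.4,"grip":0},{"ax":0,"ay":0,"az":0,"x":0,"y":0.05,"z":0.3,"grip":0},{"ax":0,"ay":0,"az":0,"x":0,"y":0,"z":0.2,"grip":0},{"ax":0,"ay":0,"az":0,"x":0,"y":0,"z":0.2,"grip":0},{"ax":0,"ay":0,"az":0,"x":0,"y":0,"z":0,"grip":0}]'
python3 -m crank '[{"ax":0,"ay":0,"az":0,"x":0,"y":0,"z":0.1,"grip":0},{"ax":0,"ay":0,"az":0,"x":0,"y":0,"z":0,"grip":0}]'
python3 -c "
from h import *
go(.524,-.189,.0737,-.3)"
```

```text
time_s: 25.07
position: [0.5227, -0.1887, 0.0735]
eef_rot: [-3.141, 0.01, -0.001]
force: [-2.9, 1.3, 8.1]
finger_gap: 0.0221
finger_force: 35.0
time_s: 25.23
position: [0.5227, -0.1886, 0.0734]
eef_rot: [-3.142, 0.01, -0.002]
force: [-4.3, 2.1, 13.7]
finger_gap: 0.0214
finger_force: 35.0
pre-turn axes x 0.13 y 0.03 z -0.03 cm az -0.0012 rad
post-turn axes x 0.13 y 0.04 z -0.03 cm az -0.0012 rad
```

```bash
python3 -m crank '[{"ax":0,"ay":0,"az":0,"x":0,"y":0,"z":-0.1,"grip":0.6},{"ax":0,"ay":0,"az":0,"x":0,"y":0,"z":0,"grip":0.6},{"ax":0,"ay":0,"az":0,"x":0,"y":0,"z":0,"grip":0.6},{"ax":0,"ay":0,"az":0,"x":0,"y":0,"z":-2,"grip":0.6},{"ax":0,"ay":0,"az":0,"x":0,"y":0,"z":-3.5,"grip":0.6}]'
python3 -m crank '[{"ax":0,"ay":0,"az":0,"x":0,"y":0,"z":-4,"grip":0.7},{"ax":0,"ay":0,"az":0.083,"x":0,"y":0,"z":-3.5,"grip":0.7},{"ax":0,"ay":0,"az":0.083,"x":0,"y":0,"z":0,"grip":0.7},{"ax":0,"ay":0,"az":0,"x":-0.18,"y":-3.9,"z":0,"grip":0.7},{"ax":0,"ay":0,"az":0,"x":-0.18,"y":-3.9,"z":0,"grip":0.7}]'
python3 -m crank '[{"ax":0,"ay":0,"az":0,"x":-0.18,"y":-3.9,"z":0,"grip":0.7},{"ax":0,"ay":0,"az":0,"x":-0.18,"y":-3.9,"z":0,"grip":0.7},{"ax":0,"ay":0,"az":0,"x":-0.18,"y":-3.9,"z":0,"grip":0.7},{"ax":0,"ay":0,"az":0,"x":-0.18,"y":-3.9,"z":0,"grip":0.7},{"ax":0,"ay":0,"az":0,"x":-0.18,"y":-3.9,"z":0,"grip":0.7}]'
python3 -m crank '[{"ax":0,"ay":0,"az":0,"x":-0.18,"y":-3.9,"z":0,"grip":0.7},{"ax":0,"ay":0,"az":0,"x":-0.18,"y":-3.9,"z":0,"grip":0.7},{"ax":0,"ay":0,"az":0,"x":-0.18,"y":-3.9,"z":0,"grip":0.7},{"ax":0,"ay":0,"az":0,"x":-0.18,"y":-3.9,"z":0,"grip":0.7},{"ax":0,"ay":0,"az":0,"x":-0.18,"y":-3.9,"z":0,"grip":0.7}]'
python3 -m crank '[{"ax":0,"ay":0,"az":0,"x":-0.18,"y":-3.9,"z":0,"grip":0.7},{"ax":0,"ay":0,"az":0,"x":0,"y":0,"z":0,"grip":0.7},{"ax":0,"ay":0,"az":0,"x":0,"y":0,"z":0,"grip":0.7}]'
python3 -c "
from h import *
go(.5893,.3197,.071,-9.95)"
```

```text
time_s: 25.65
position: [0.5199, -0.1879, 0.1237]
eef_rot: [-3.138, 0.01, 0.014]
force: [0.4, 0.6, -0.5]
finger_gap: 0.0525
finger_force: 0.0
time_s: 26.07
position: [0.5327, -0.1121, 0.2025]
eef_rot: [3.129, -0.277, 0.003]
force: [0.7, -0.2, -0.7]
finger_gap: 0.0636
finger_force: 0.0
time_s: 26.48
position: [0.5569, 0.084, 0.2017]
eef_rot: [3.13, -0.271, -0.0]
force: [0.3, -0.8, -1.2]
finger_gap: 0.0638
finger_force: 0.0
time_s: 26.9
position: [0.5814, 0.2778, 0.2015]
eef_rot: [3.13, -0.27, -0.0]
force: [1.3, 0.2, 0.7]
finger_gap: 0.0636
finger_force: 0.0
time_s: 27.15
position: [0.5861, 0.3165, 0.2007]
eef_rot: [3.129, -0.265, -0.002]
force: [0.3, -0.3, -0.8]
finger_gap: 0.0637
finger_force: 0.0
pre-turn axes x 0.26 y -0.37 z 12.97 cm az 0.0046 rad
post-turn axes x 0.26 y -0.37 z 12.97 cm az 0.0046 rad
```

```bash
python3 -m crank '[{"ax":0,"ay":0,"az":0.005,"x":0.2,"y":-0.4,"z":2,"grip":0.7},{"ax":0,"ay":0,"az":0,"x":0,"y":0,"z":4,"grip":0.7},{"ax":0,"ay":0,"az":0,"x":0,"y":0,"z":4,"grip":0.7},{"ax":0,"ay":0,"az":0,"x":0,"y":0,"z":1.7,"grip":0.7},{"ax":0,"ay":0,"az":0,"x":0,"y":0,"z":1,"grip":0.7}]'
python3 -m crank '[{"ax":0,"ay":0,"az":0,"x":0,"y":0,"z":0.4,"grip":0.4},{"ax":0,"ay":0,"az":0,"x":0,"y":0,"z":0,"grip":0.35},{"ax":0,"ay":0,"az":0,"x":0,"y":0,"z":0,"grip":0.2},{"ax":0,"ay":0,"az":0,"x":0,"y":0,"z":0,"grip":0},{"ax":0,"ay":0,"az":0,"x":0,"y":0,"z":0,"grip":0}]' 30
python3 -m crank '[{"ax":0,"ay":0,"az":0,"x":0,"y":0,"z":0,"grip":0},{"ax":0,"ay":0,"az":0,"x":0,"y":0,"z":0,"grip":0},{"ax":0,"ay":0,"az":0,"x":0,"y":0,"z":0,"grip":0}]'
python3 -c "
from h import *
go(.523,-.2947,.0695,-.3)"
```

```text
time_s: 27.57
position: [0.5871, 0.3154, 0.0712]
eef_rot: [3.125, -0.28, -0.009]
force: [-0.8, -0.5, -1.0]
finger_gap: 0.064
finger_force: 0.0
time_s: 27.98
position: [0.59, 0.3186, 0.0728]
eef_rot: [-3.128, 0.278, -0.005]
force: [0.7, 0.7, -1.5]
finger_gap: 0.0333
finger_force: 0.0
time_s: 28.23
position: [0.5895, 0.3187, 0.0718]
eef_rot: [-3.128, 0.278, -0.002]
force: [0.9, -0.2, 2.9]
finger_gap: 0.0217
finger_force: 29.9
pre-turn axes x 4.25 y 61.55 z 0.23 cm az -0.1718 rad
post-turn axes x -6.33 y 61.37 z 0.23 cm az -0.1718 rad
```

```bash
python3 -m crank '[{"ax":0,"ay":0,"az":0,"x":0,"y":0,"z":-2,"grip":0},{"ax":0,"ay":0,"az":0,"x":0,"y":0,"z":-3.5,"grip":0},{"ax":0,"ay":0,"az":0,"x":0,"y":0,"z":-3.5,"grip":0},{"ax":0,"ay":0,"az":0,"x":0,"y":0,"z":-3.5,"grip":0},{"ax":0,"ay":0,"az":0,"x":0,"y":0,"z":-2.5,"grip":0}]' 35
python3 -m crank '[{"ax":0,"ay":0,"az":-0.086,"x":0,"y":0,"z":0,"grip":0},{"ax":0,"ay":0,"az":-0.086,"x":0,"y":0,"z":0,"grip":0},{"ax":0,"ay":0,"az":0,"x":-0.4,"y":3,"z":0,"grip":0},{"ax":0,"ay":0,"az":0,"x":-0.4,"y":4,"z":0,"grip":0},{"ax":0,"ay":0,"az":0,"x":-0.4,"y":4,"z":0,"grip":0}]'
python3 -m crank '[{"ax":0,"ay":0,"az":0,"x":-0.4,"y":4,"z":0,"grip":0},{"ax":0,"ay":0,"az":0,"x":-0.4,"y":4,"z":0,"grip":0},{"ax":0,"ay":0,"az":0,"x":-0.4,"y":4,"z":0,"grip":0},{"ax":0,"ay":0,"az":0,"x":-0.4,"y":4,"z":0,"grip":0},{"ax":0,"ay":0,"az":0,"x":-0.4,"y":4,"z":0,"grip":0}]'
python3 -m crank '[{"ax":0,"ay":0,"az":0,"x":-0.4,"y":4,"z":0,"grip":0},{"ax":0,"ay":0,"az":0,"x":-0.4,"y":4,"z":0,"grip":0},{"ax":0,"ay":0,"az":0,"x":-0.4,"y":4,"z":0,"grip":0},{"ax":0,"ay":0,"az":0,"x":-0.4,"y":4,"z":0,"grip":0},{"ax":0,"ay":0,"az":0,"x":-0.4,"y":4,"z":0,"grip":0}]'
python3 -m crank '[{"ax":0,"ay":0,"az":0,"x":-0.4,"y":4,"z":0,"grip":0},{"ax":0,"ay":0,"az":0,"x":-0.4,"y":4,"z":0,"grip":0},{"ax":0,"ay":0,"az":0,"x":-0.3,"y":2.4,"z":0,"grip":0},{"ax":0,"ay":0,"az":0,"x":0,"y":0,"z":0,"grip":0},{"ax":0,"ay":0,"az":0,"x":0,"y":0,"z":0,"grip":0}]'
python3 -c "
from h import *
go(.523,-.2947,.0728,-.3)"
```

```text
time_s: 28.65
position: [0.5894, 0.3185, 0.2239]
eef_rot: [-3.128, 0.278, -0.004]
force: [0.1, 0.1, -1.0]
finger_gap: 0.0218
finger_force: 34.9
time_s: 29.07
position: [0.5756, 0.2077, 0.2199]
eef_rot: [3.141, -0.004, -0.002]
force: [1.1, -0.8, -2.3]
finger_gap: 0.022
finger_force: 34.9
time_s: 29.48
position: [0.5544, 0.0067, 0.2205]
eef_rot: [3.141, -0.008, -0.002]
force: [1.2, -0.4, -2.0]
finger_gap: 0.0216
finger_force: 34.9
time_s: 29.9
position: [0.5334, -0.1932, 0.2206]
eef_rot: [-3.141, 0.008, 0.002]
force: [0.7, 0.2, -1.0]
finger_gap: 0.0217
finger_force: 34.9
time_s: 30.32
position: [0.5221, -0.2964, 0.2201]
eef_rot: [-3.14, 0.012, 0.002]
force: [0.3, 0.8, -2.5]
finger_gap: 0.0217
finger_force: 34.9
pre-turn axes x 0.09 y -0.17 z 14.73 cm az -0.0027 rad
post-turn axes x 0.09 y -0.17 z 14.73 cm az -0.0027 rad
```

```bash
python3 -m crank '[{"ax":0,"ay":0,"az":0,"x":0,"y":-0.15,"z":3,"grip":0},{"ax":0,"ay":0,"az":0,"x":0,"y":0,"z":4,"grip":0},{"ax":0,"ay":0,"az":0,"x":0,"y":0,"z":4,"grip":0},{"ax":0,"ay":0,"az":0,"x":0,"y":0,"z":2,"grip":0},{"ax":0,"ay":0,"az":0,"x":0,"y":0,"z":0.9,"grip":0}]'
python3 -m crank '[{"ax":0,"ay":0,"az":0,"x":0,"y":0,"z":0,"grip":0},{"ax":0,"ay":0,"az":0,"x":0,"y":0,"z":0,"grip":0},{"ax":0,"ay":0,"az":0,"x":0,"y":0,"z":0,"grip":0}]'
python3 -c "
from h import *
go(.523,-.2947,.0728,-.3)"
```

```text
time_s: 30.73
position: [0.5206, -0.2908, 0.078]
eef_rot: [-3.137, 0.006, 0.011]
force: [-0.1, -0.1, -2.4]
finger_gap: 0.0217
finger_force: 34.9
time_s: 30.98
position: [0.5245, -0.2942, 0.0841]
eef_rot: [3.14, -0.007, 0.006]
force: [0.6, -0.3, -2.0]
finger_gap: 0.022
finger_force: 34.9
pre-turn axes x -0.15 y 0.05 z 1.13 cm az 0.0007 rad
post-turn axes x -0.15 y 0.05 z 1.13 cm az 0.0007 rad
```

```bash
python3 -m crank '[{"ax":0,"ay":0,"az":0,"x":-0.05,"y":0,"z":0.4,"grip":0},{"ax":0,"ay":0,"az":0,"x":0,"y":0.03,"z":0.3,"grip":0},{"ax":0,"ay":0,"az":0,"x":0,"y":0,"z":0.2,"grip":0},{"ax":0,"ay":0,"az":0,"x":0,"y":0,"z":0.2,"grip":0},{"ax":0,"ay":0,"az":0,"x":0,"y":0,"z":0,"grip":0}]'
python3 -m crank '[{"ax":0,"ay":0,"az":0,"x":0,"y":0,"z":0,"grip":0.6},{"ax":0,"ay":0,"az":0,"x":0,"y":0,"z":0,"grip":0.6},{"ax":0,"ay":0,"az":0,"x":0,"y":0,"z":0,"grip":0.6},{"ax":0,"ay":0,"az":0,"x":0,"y":0,"z":-2,"grip":0.6},{"ax":0,"ay":0,"az":0,"x":0,"y":0,"z":-3.5,"grip":0.6}]'
python3 -m crank '[{"ax":0,"ay":0,"az":0,"x":0,"y":0,"z":-4,"grip":0.6},{"ax":0,"ay":0,"az":0,"x":-3,"y":-1.8,"z":-2,"grip":0.6},{"ax":0,"ay":0,"az":0,"x":-3,"y":-1.8,"z":-1,"grip":0.6},{"ax":0,"ay":0,"az":0,"x":-3,"y":-1.7,"z":0,"grip":0.6},{"ax":0,"ay":0,"az":0,"x":0,"y":0,"z":0,"grip":0.6}]'
python3 -m crank '[{"ax":0,"ay":0,"az":0,"x":0,"y":0,"z":0,"grip":0.6},{"ax":0,"ay":0,"az":0,"x":0,"y":0,"z":0,"grip":0.6}]'
python3 - <<'E'
from h import *
print(state()["position"],yaw())
c=vision.camera("wrist");cv2.imwrite("pics/w6.png",c["frame"]);np.save("w6.npy",c,allow_pickle=True)
H,S,V=cv2.split(hsv(c));r=(190,0,450,235)
print("green",rect(c,(H>45)&(H<80)&(S>100),.054,r));print("yel",rect(c,(H>20)&(H<35)&(S>100),.054,r))
print("tray",rect(c,~((H>95)&(H<130)&(S>120)),.012,r))
E
```

```text
time_s: 31.4
position: [0.5225, -0.2942, 0.0727]
eef_rot: [3.141, -0.008, 0.001]
force: [-1.8, 3.1, 7.1]
finger_gap: 0.0219
finger_force: 35.0
time_s: 31.82
position: [0.5199, -0.2928, 0.1226]
eef_rot: [-3.137, 0.008, 0.013]
force: [0.6, -0.0, -0.1]
finger_gap: 0.0525
finger_force: 0.0
time_s: 32.23
position: [0.4269, -0.2374, 0.1961]
eef_rot: [-3.139, 0.008, 0.008]
force: [-0.5, 0.5, -0.4]
finger_gap: 0.0552
finger_force: 0.0
time_s: 32.4
position: [0.4334, -0.2412, 0.1963]
eef_rot: [3.141, -0.008, 0.003]
force: [0.8, 0.5, 0.3]
finger_gap: 0.0551
finger_force: 0.0
[ 0.43337782 -0.2412283   0.1962849 ] (np.float64(-0.30474068155226625), np.float64(0.1107568241617539))
green (array([ 5.214e+02, -1.885e+02, -4.000e-01,  8.400e+01,  4.510e+01]), array([254.2, 118.3]))
yel (array([ 5.214e+02, -2.930e+02, -4.000e-01,  8.390e+01,  4.590e+01]), array([389.8, 117.5]))
tray (array([ 522.3, -242.1,   89.6,  191.4,  126.6]), array([323.7, 115.1]))
```

View pics/w6.png

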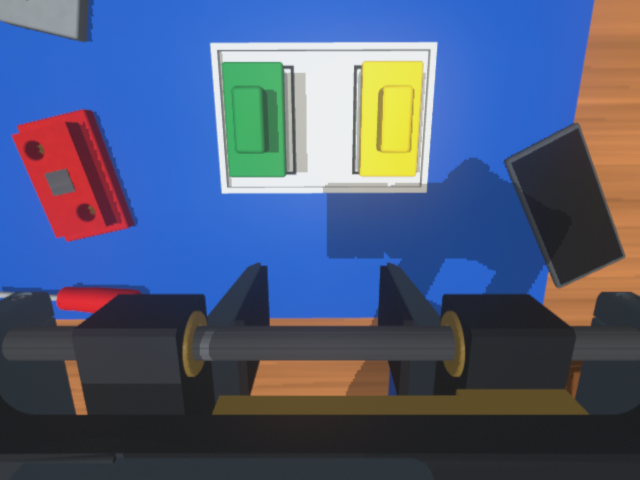

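Both boxes are square on their seats, green at (254,118) and yellow at (390,118), each within 2 mm. Next is a numeric check that the bottle hasn't moved, then I hand in.

Run:
```python
from h import *
a=cv2.imread("pics/scene0.png");b=vision.camera("scene")["frame"]
d=np.abs(a[285:325,440:480].astype(int)-b[285:325,440:480]).mean();print("bottle diff",d)
if d<6: print(arm.finish_job())
```

```text
bottle diff 6.860833333333333
```

Run:
```python
from h import *
a=cv2.imread("pics/scene0.png");b=vision.camera("scene")["frame"]
cv2.imwrite("pics/cmp.png",cv2.resize(np.hstack([a[270:340,420:500],b[270:340,420:500]]),None,fx=4,fy=4))
```

```text
(no output)
```

View pics/cmp.png

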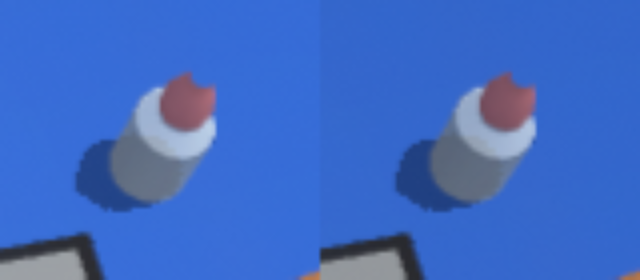

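The bottle looks the same before and after: standing, cap at (187,100) and (507,100). Only the image brightness changed.

```bash
python3 -c "
from rig import arm
print(arm.finish_job())"
```

```text
the job is handed in; nothing more can be done
None
```

The job is handed in at about 33 s: the cover is home on the red base, both boxes are back square on their own seats to within about 2 mm, and the bottle is still standing.

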